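Set a tube offcut to its spacer and hold it for tacking

TASK

Each of the three steel stops has a tube offcut lying in front of its fence; find the one whose gap is wide enough for the upright spacer, stand the spacer in that gap, centred and square to the fence, and let go of it. Then push that tube straight towards its fence until tube, spacer and fence are pressed flush together, and finish while still holding it pressed firmly with the gripper, ready for tacking. Leave the other two tubes, and the pipe offcut, tin and wrench, where they are.

Things in the scene. Friction and masses are not known exactly. Their poses are not given: they have to be found in the camera images.
- stop_1: Steel stop fixed to the bench, one of three alike. Origin: centre of its underside, on the bench; z up. Base plate 150 (x) x 100 (y) x 8 mm high. Fence near its +x end, 100 mm wide, 12 mm thick, top 38 mm above the bench; its working face looks to -x, at x = +50 mm. tube_1 rests on the base before it: gap = 25 mm - tube centre's x in this frame. One of the three gaps is 22 to 28 mm, two are 6 to 9 mm.
- stop_2: Steel stop fixed to the bench, one of three alike. Origin: centre of its underside, on the bench; z up. Base plate 150 (x) x 100 (y) x 8 mm high. Fence near its +x end, 100 mm wide, 12 mm thick, top 38 mm above the bench; its working face looks to -x, at x = +50 mm. tube_2 rests on the base before it: gap = 25 mm - tube centre's x in this frame. One of the three gaps is 22 to 28 mm, two are 6 to 9 mm.
- stop_3: Steel stop fixed to the bench, one of three alike. Origin: centre of its underside, on the bench; z up. Base plate 150 (x) x 100 (y) x 8 mm high. Fence near its +x end, 100 mm wide, 12 mm thick, top 38 mm above the bench; its working face looks to -x, at x = +50 mm. tube_3 rests on the base before it: gap = 25 mm - tube centre's x in this frame. One of the three gaps is 22 to 28 mm, two are 6 to 9 mm.
- tube_1_center (a point): Centre (half-way up) of the loose rectangular steel tube offcut lying on stop_1: 50 (x) x 70 (y) x 30 mm high, about 0.27 kg, open at its two y ends. Its axes are the stop's, up to a few degrees of turn. It slides on the base plate under 1 to 4 N; its top is 38 mm above the bench.
- tube_2_center (a point): Centre (half-way up) of the loose rectangular steel tube offcut lying on stop_2: 50 (x) x 70 (y) x 30 mm high, about 0.27 kg, open at its two y ends. Its axes are the stop's, up to a few degrees of turn. It slides on the base plate under 1 to 4 N; its top is 38 mm above the bench.
- tube_3_center (a point): Centre (half-way up) of the loose rectangular steel tube offcut lying on stop_3: 50 (x) x 70 (y) x 30 mm high, about 0.27 kg, open at its two y ends. Its axes are the stop's, up to a few degrees of turn. It slides on the base plate under 1 to 4 N; its top is 38 mm above the bench.
- spacer_center (a point): Centre (half-way up, 42.5 mm above its foot) of the loose aluminium spacer, which stands upright on the bare bench. 14 mm thick (x), 85 mm high (z), about 0.13 kg; its lower 45 mm are 50 mm wide (y), its upper 40 mm are a tab 26 mm wide (y), centred, to pinch across the 14 mm. Either side may face the fence.
- pipe_offcut: Bystander: short steel pipe standing on end, 48 mm across, 55 mm high. Origin at the centre of its underside.
- tin: Bystander: closed grey tin, 72 mm across, 85 mm high. Origin at the centre of its underside.
- wrench: Bystander: steel wrench lying flat on the bench beyond the stops, 180 mm long along its x. Origin on the bench under it.
Not all that is in view belongs to the job. Of the things like the part that bears spacer_center, leave any that is blue; of the rest the smaller one is meant. What is shaped like the stop_2 but blue or turquoise is not meant.

How it is judged:
By the outcome, as a careful person would: the job done as asked, in the order asked, and still so for the second after the job is handed in, while the arm keeps its last pose, push and grip.
It also fails if it takes over 56 s, if anything falls off the work surface, if the arm or the gripper's body presses on something with over 40 N, if the wrist force passes 120 N, or if a joint passes its speed limit or range.

ROBOT

A 6-joint arm with a two-finger parallel gripper is mounted at the origin on the work surface. World frame = base frame: x ahead of the robot, y to its left, z up, the work surface at z = 0. Lengths are in m, angles in rad, forces in N, time in s.
With the tool pointing down it reaches from about 0.275 to 0.725 m from the base axis. Payload 5.6 kg.
Tool frame: the origin (TCP) lies at the very end of the fingers, on their centre line; the grasp point (between the pads) lies 19 mm behind it (grip_point_offset is the z of the grasp point in the tool frame, in m); z points along the fingers, y is the line along which they close (so a half turn about z gives the same grasp; the last joint's range is limited). The gripper opens to 85 mm and grips with 20 to 120 N. Pads are 22 mm wide; open, the fingers measure 114 mm over their backs; the gripper's body (76 mm by 85 mm) begins 54 mm behind the grasp point. The pads swing forward as they close: fully open they stand 13 mm farther back than shut.
Start: joints at [-0.886, 0.255, 0.108, 0, -1.424, -0.285], TCP at [0.214, -0.507, 0.231] pointing down, gripper open.
Joint ranges: [-2.95, 2.95], [-1.21, 1.97], [-1.09, 1.5], [-2.87, 1.71], [-2.94, -0.07], [-3.05, 3.05]. Speed limits (rad/s): [2.57, 2.57, 3.14, 3.14, 3.14, 3.14].

INTERFACE

Orientations are given as a rotation vector (axis times angle).
In Python, from station import sense, grab_frame, camera_model, close_job, grip_point_offset gives the robot as it stands.
- The arm moves only by the tool play_rows, never from a script. Its argument "moves" is a list of rows, each an object with "delta_pos": the shift along the world's x, y, z in m, a list of three; "roll": the turn about the world's z in degrees. In form: [{"delta_pos": [dx, dy, dz], "roll": roll}, ...]. A call has 1 to 5 rows; each row is the pose to reach, as a shift and turn from the pose commanded when the call began; what a row does not reach only later rows make up. A row lasts 1/8 s, in which the tool goes at most 62.5 mm and 10.7 degrees, less where a joint would pass 70% of its speed; a pose out of reach is approached as far as the arm can. A call with a gripper value outside its range is refused whole. "grip" is the opening, from 0 (shut) to 1 (fully open), set as the call begins (left out, the last holds). The fingers move at their own pace and stop on an object; the grip force is fixed at half the most. Time passes only in rows, so rows that repeat a pose let the fingers close. It gives the time, the measured TCP pose, the force, the opening and the grip force at its end, in the units of the state.
- sense(): the state, without advancing time (a new reading comes with each control period).
- grab_frame(name): name is "side" or "top"; returns the picture (400x640x3 uint8, red, green, blue); there is no depth.
- camera_model(name): a dict with "mtx" (3x3 intrinsics, pixels), "dist" ([k1, k2, p1, p2, k3] as OpenCV has them; the pictures are not rectified), "T" (4x4, takes a point from camera to world coordinates). Camera axes: x right, y down, z forward; pixel columns grow to the right and rows downward; lengths in m; the calibration is good to about 2 mm. A picture is of the moment at which its call begins. camera_model takes no time and is no camera call.
- close_job(): hands the job in; it is judged then, once.
The state is a dict: "clock": time; "q": joint angles; "qvel": joint speeds; "joint_torque": joint torques, N m; "position": TCP position; "ee_rot": TCP orientation; "force": force on the tool from outside, world axes, zero at the start; "wrist_torque": the same for the moment, N m; "gripper_width": finger opening in m; "grasp_force": force on a finger pad.
Only numpy, scipy, OpenCV 4.12 (cv2) and the standard library are available. Lean on these libraries where they do the work, as an engineer would, in place of code of your own. Each camera call takes 0.05 s, during which the arm holds its last target. There are 200 camera calls.

## Working session

There is one attempt and no reset: what is moved stays moved. The work goes in short steps, Python scripts to look and compute and a tool call to move; the robot and the scene stay as the last step left them, time stands still between calls to the robot, and variables do not carry over. Pictures are saved under pics/ and viewed, at most 10 in all, crops included, and the job is handed in when it is done.

Besides the shell and the picture viewer there is one more tool, called after ">>>" as name(argument=value, ...) on one line, values as JSON. play_rows: Moves the arm, as the interface text tells. Its arguments: {"type":"object","properties":{"moves":{"type":"array"},"grip":{"type":"number"}},"required":["moves"]}

```bash
mkdir -p pics
python3 - <<'E'
from station import *
import cv2
for n in("top","side"):
    cv2.imwrite(f"pics/{n}0.png",grab_frame(n)[:,:,::-1]); c=camera_model(n); print(c)
print(sense(),grip_point_offset)
E
```

```text
{'mtx': array([[423.5355856 ,   0.        , 311.98924556],
       [  0.        , 423.5355856 , 199.96295447],
       [  0.        ,   0.        ,   1.        ]]), 'dist': array([0.03186345, 0.        , 0.        , 0.        , 0.        ]), 'T': array([[ 1.04451109e-03, -9.96882450e-01,  7.88941657e-02,
         4.48174990e-01],
       [-9.99949132e-01, -1.83267875e-03, -9.91844353e-03,
         8.03366215e-03],
       [ 1.00321100e-02, -7.88797925e-02, -9.96833655e-01,
         1.18838454e+00],
       [ 0.00000000e+00,  0.00000000e+00,  0.00000000e+00,
         1.00000000e+00]])}
{'mtx': array([[499.55162891,   0.        , 328.8585162 ],
       [  0.        , 499.55162891, 200.4213182 ],
       [  0.        ,   0.        ,   1.        ]]), 'dist': array([-0.03517176,  0.        ,  0.        ,  0.        ,  0.        ]), 'T': array([[-0.79189456, -0.47627348,  0.38218659,  0.07261915],
       [-0.61061756,  0.61039579, -0.50454254,  0.62204782],
       [ 0.00701515, -0.63291433, -0.77419005,  1.05546582],
       [ 0.        ,  0.        ,  0.        ,  1.        ]])}
{'clock': 0.1, 'q': array([-8.86404425e-01,  2.55690877e-01,  1.07120103e-01, -4.23235378e-04,
       -1.42389307e+00, -2.84619271e-01]), 'qvel': array([ 0.00056295, -0.00139094,  0.00138668,  0.00276183, -0.00043665,
        0.00081866]), 'joint_torque': array([-3.40576393e-03, -3.87607133e+01,  2.38473254e+01,  5.37801504e+00,
       -3.89153647e-03, -9.66271500e-06]), 'position': array([ 0.21395121, -0.50619671,  0.23047898]), 'ee_rot': array([ 6.23611295e-01, -3.07866110e+00, -2.62379522e-03]), 'force': array([-0.5884778 , -0.28866748, -0.23511666]), 'wrist_torque': array([-0.04671352, -0.00050019,  0.02454652]), 'grasp_force': 0.0, 'gripper_width': 0.08530720146599591} -0.0187
```

View pics/top0.png

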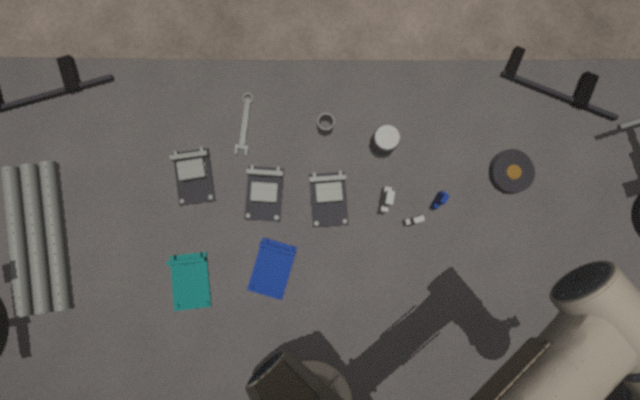

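View pics/side0.png

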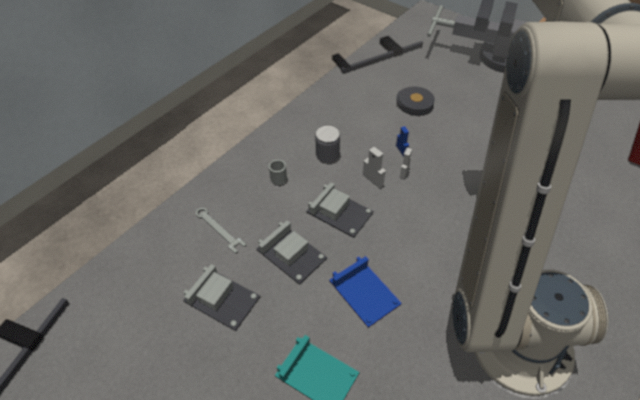

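The steel stops are in the top view at about (193,177), (265,195) and (328,200). There are two white spacers, a large one at (388,200) and a small one at (414,221), and a blue one at (440,200). Next I'll zoom in on both areas.

Run:
```python
import cv2,numpy as np
a=cv2.imread("pics/top0.png"); b=cv2.imread("pics/side0.png")
z=lambda i,x,y,w,h,k:cv2.resize(i[y:y+h,x:x+w],None,fx=k,fy=k,interpolation=cv2.INTER_CUBIC)
A=z(a,165,135,200,100,4); B=np.hstack([z(a,375,175,80,50,5),z(b,350,115,80,50,5)])
cv2.imwrite("pics/c0.png",np.vstack([A,B[:200]]))
cv2.imwrite("pics/c1.png",z(b,175,175,200,150,4))
```

```text
(no output)
```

View pics/c0.png

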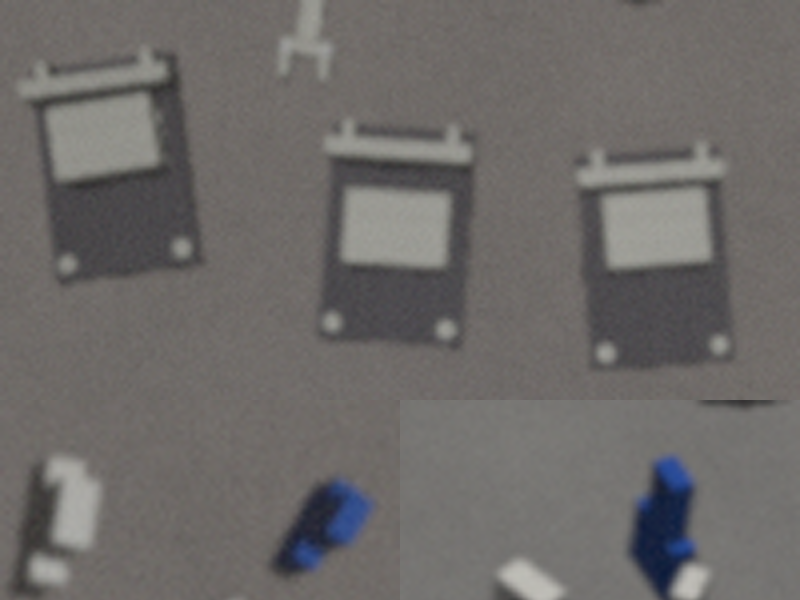

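View pics/c1.png

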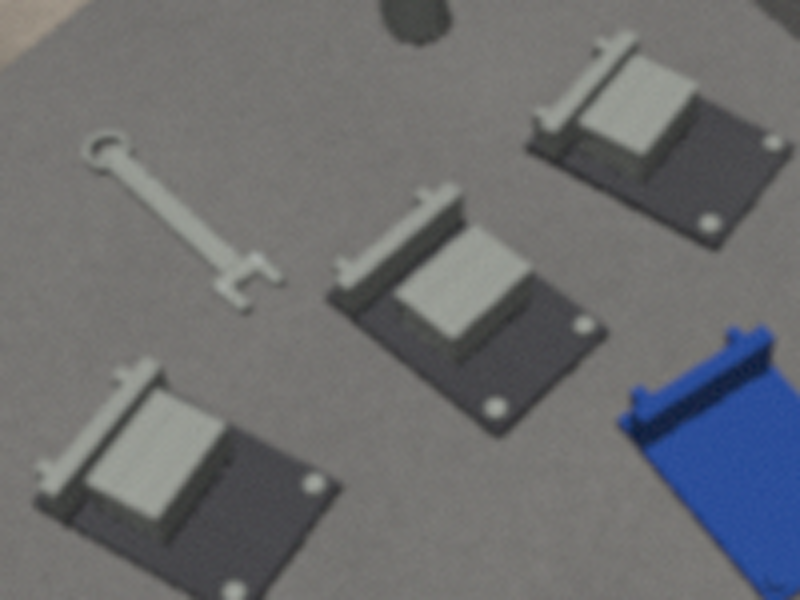

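The middle stop, at top view (265,195), has the wide gap. Now I'll zoom in on the spacers and segment the tube and fence tops.

```bash
cat > h.py <<'E'
from station import *
import cv2,numpy as np
def gray(n,k=4): return np.mean([grab_frame(n).astype(float) for _ in range(k)],0)
def toworld(n,uv,z):
    c=camera_model(n); p=cv2.undistortPoints(np.array(uv,float).reshape(-1,1,2),c["mtx"],c["dist"])[:,0]
    d=np.c_[p,np.ones(len(p))]@c["T"][:3,:3].T; o=c["T"][:3,3]
    return o+d*((z-o[2])/d[:,2])[:,None]
def toimg(n,P):
    c=camera_model(n); T=np.linalg.inv(c["T"])
    return cv2.projectPoints(np.array(P,float),cv2.Rodrigues(T[:3,:3])[0],T[:3,3],c["mtx"],c["dist"])[0][:,0]
E
python3 - <<'E'
from h import *
t=gray("top"); s=gray("side")
np.savez("im.npz",top=t,side=s)
for n,I,roi in(("top",t,(240,160,50,66)),("side",s,(250,215,80,70))):
    x,y,w,h=roi; g=I[y:y+h,x:x+w].mean(2)
    k=6; g=cv2.resize(g,None,fx=k,fy=k,interpolation=cv2.INTER_CUBIC)
    m=(g>118).astype(np.uint8); 
    for c in cv2.findContours(m,cv2.RETR_EXTERNAL,cv2.CHAIN_APPROX_NONE)[0]:
        if cv2.contourArea(c)<36*20: continue
        uv=(c[:,0]+.5)/k-.5+[x,y]
        W=toworld(n,uv,.038)[:,:2]*1000
        r=cv2.minAreaRect(W.astype(np.float32)); print(n,np.round(r[0],1),np.round(r[1],1),r[2])
    print(np.percentile(g,[5,50,95]))
z=lambda i,x,y,w,h,k:cv2.resize(i[y:y+h,x:x+w],None,fx=k,fy=k,interpolation=cv2.INTER_CUBIC)
cv2.imwrite("pics/c2.png",np.hstack([z(t,378,180,50,50,8),z(s,355,140,62,50,8)[:, :400]])[:,:,::-1])
E
```

```text
top [562.5 128.8] [71.4 50.8] 86.35576629638672
top [623.2 128.1] [102.1  25.9] 86.16256713867188
[ 74.05095804 105.65042672 152.2774771 ]
side [441.4 155.8] [31.6 27.6] 37.59531784057617
side [564.5 125.1] [76.3 52.4] 86.71791076660156
side [549.7  35.4] [30.  14.4] 4.095588207244873
side [623.7 123.9] [104.3  24.4] 86.17340850830078
[ 63.83190055 114.97723734 151.01450012][ WARN:0@2.289] global loadsave.cpp:1063 imwrite_ Unsupported depth image for selected encoder is fallbacked to CV_8U.
```

View pics/c2.png

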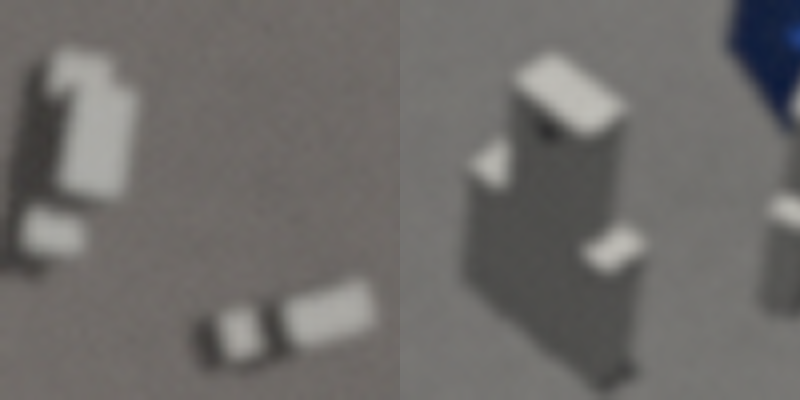

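In the top view the small spacer's tab top is at about (419,219) and its visible shoulder at about (408,221). The large spacer is at (388,200).

Run:
```python
from h import *
f=np.load("im.npz")
for n,roi in(("top",(398,208,30,24)),("side",(395,140,24,45))):
    x,y,w,h=roi; g=f[n][y:y+h,x:x+w]; k=8
    g=cv2.resize(g,None,fx=k,fy=k,interpolation=cv2.INTER_CUBIC); g=g.min(2)
    th=140 if n=="top" else 150
    for c in cv2.findContours((g>th).astype(np.uint8),cv2.RETR_EXTERNAL,cv2.CHAIN_APPROX_NONE)[0]:
        if cv2.contourArea(c)<64*5: continue
        uv=(c[:,0]+.5)/k-.5+[x,y]
        for z in(.085,.045):
            r=cv2.minAreaRect((toworld(n,uv,z)[:,:2]*1000).astype(np.float32)); print(n,uv.mean(0).round(1),z,np.round(r[0],1),np.round(r[1],1),r[2])
s=sense()
from scipy.spatial.transform import Rotation as R
print(R.from_rotvec(s["ee_rot"]).as_matrix().round(3))
```

```text
top [407.6 221.1] 0.085 [ 480.4 -252. ] [12.1  8.2] 9.354717254638672
top [407.6 221.1] 0.045 [ 481.6 -261.4] [12.5  8.5] 9.354578971862793
top [418.9 218.8] 0.085 [ 486.6 -281.6] [14.2 26.4] 15.99219799041748
top [418.9 218.8] 0.045 [ 488.  -292.1] [14.7 27.3] 15.992297172546387
side [403.7 165.9] 0.085 [ 467.  -227.3] [11.5  8.3] 6.1071295738220215
side [403.7 165.9] 0.045 [ 483.3 -262.3] [12.   8.6] 6.10688591003418
side [407.8 151.1] 0.085 [ 488.  -281.7] [12.6 25.3] 13.270273208618164
side [407.8 151.1] 0.045 [ 505.1 -319. ] [13.1 26.4] 13.270522117614746
[[-0.921 -0.389 -0.   ]
 [-0.389  0.921  0.   ]
 [-0.     0.    -1.   ]]
```

>>> play_rows(moves=[{"delta_pos": [0.055, 0.045, -0.012], "roll": 10}, {"delta_pos": [0.11, 0.09, -0.024], "roll": 20}, {"delta_pos": [0.15, 0.125, -0.035], "roll": 30}, {"delta_pos": [0.2, 0.165, -0.045], "roll": 40}, {"delta_pos": [0.24, 0.2, -0.05], "roll": 50}], grip=0.5)

```text
clock: 1.12
position: [0.4523, -0.3077, 0.1814]
ee_rot: [1.874, -2.521, 0.0]
force: [0.9, -0.8, 0.0]
gripper_width: 0.0425
grasp_force: 0.0
```

>>> play_rows(moves=[{"delta_pos": [0.033, 0.025, -0.03], "roll": 10}, {"delta_pos": [0.033, 0.025, -0.04], "roll": 20}, {"delta_pos": [0.033, 0.025, -0.05], "roll": 31.6}, {"delta_pos": [0.033, 0.025, -0.05], "roll": 31.6}, {"delta_pos": [0.033, 0.025, -0.05], "roll": 31.6}])

```text
clock: 1.75
position: [0.4842, -0.2845, 0.1323]
ee_rot: [-2.481, 1.927, -0.001]
force: [0.0, -0.4, 0.2]
gripper_width: 0.0426
grasp_force: 0.0
```

Run:
```python
from h import *
from scipy.spatial.transform import Rotation as R
s=sense();print(s["position"],R.from_rotvec(s["ee_rot"]).as_matrix().round(3)[:,1],s["q"],s["gripper_width"])
f=np.hstack([cv2.resize(grab_frame(n)[y:y+100,x:x+100],(400,400),interpolation=cv2.INTER_CUBIC) for n,x,y in(("top",360,165),("side",350,105))])
cv2.imwrite("pics/c3.png",f[:,:,::-1])
```

```text
[ 0.48423044 -0.28448484  0.13227664] [-0.969 -0.247 -0.001] [-2.52507043e-01  3.26136672e-01 -4.96975325e-02  2.58927231e-04
 -1.19417736e+00  5.02210896e-01] 0.0426179982110218
```

View pics/c3.png

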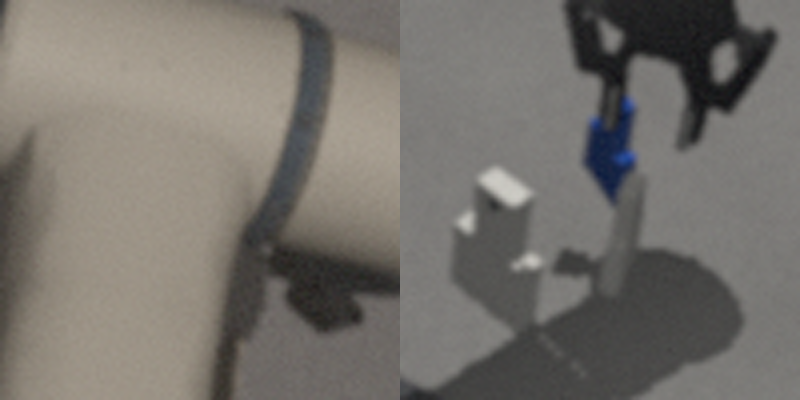

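The gripper is above the small spacer with its fingers on either side of the tab, so I'll correct by 3 mm and go down.

>>> play_rows(moves=[{"delta_pos": [0.003, 0.003, 0]}, {"delta_pos": [0.003, 0.003, -0.03]}, {"delta_pos": [0.003, 0.003, -0.06]}, {"delta_pos": [0.003, 0.003, -0.083]}, {"delta_pos": [0.003, 0.003, -0.083]}])

```text
invalid input
```

>>> play_rows(moves=[{"delta_pos": [0, 0, 0]}, {"delta_pos": [0, 0, 0]}, {"delta_pos": [0, 0, 0]}, {"delta_pos": [0, 0, 0]}, {"delta_pos": [0, 0, 0]}], grip=0)

```text
invalid input
```

Each row needs a roll value.

>>> play_rows(moves=[{"delta_pos": [0.003, 0.003, 0], "roll": 0}, {"delta_pos": [0.003, 0.003, -0.03], "roll": 0}, {"delta_pos": [0.003, 0.003, -0.06], "roll": 0}, {"delta_pos": [0.003, 0.003, -0.083], "roll": 0}, {"delta_pos": [0.003, 0.003, -0.083], "roll": 0}])

```text
clock: 2.48
position: [0.4859, -0.2807, 0.0473]
ee_rot: [2.482, -1.924, -0.005]
force: [-0.9, 0.4, 0.5]
gripper_width: 0.0426
grasp_force: 0.0
```

>>> play_rows(moves=[{"delta_pos": [0, 0, 0], "roll": 0}, {"delta_pos": [0, 0, 0], "roll": 0}, {"delta_pos": [0, 0, 0], "roll": 0}, {"delta_pos": [0, 0, 0], "roll": 0}, {"delta_pos": [0, 0, 0], "roll": 0}], grip=0)

```text
clock: 3.1
position: [0.4881, -0.2817, 0.0503]
ee_rot: [-2.484, 1.922, -0.005]
force: [-0.3, 0.1, 6.0]
gripper_width: 0.0135
grasp_force: 59.2
```

>>> play_rows(moves=[{"delta_pos": [0, 0, 0.01], "roll": 0}, {"delta_pos": [0, 0, 0.04], "roll": 0}, {"delta_pos": [0, 0, 0.09], "roll": 0}, {"delta_pos": [0, 0, 0.14], "roll": 0}, {"delta_pos": [0.01, 0.04, 0.14], "roll": -3}])

```text
clock: 3.72
position: [0.4988, -0.2432, 0.1937]
ee_rot: [-2.427, 1.991, -0.013]
force: [1.2, 1.4, -3.0]
gripper_width: 0.0134
grasp_force: 58.8
```

>>> play_rows(moves=[{"delta_pos": [0.01, 0.055, 0], "roll": -3}, {"delta_pos": [0.03, 0.11, 0], "roll": -6}, {"delta_pos": [0.045, 0.165, 0], "roll": -9}, {"delta_pos": [0.06, 0.22, 0], "roll": -12}, {"delta_pos": [0.075, 0.275, 0], "roll": -15}])

```text
clock: 4.35
position: [0.5718, 0.0356, 0.1889]
ee_rot: [2.15, -2.29, -0.001]
force: [1.4, -0.6, -1.9]
gripper_width: 0.0133
grasp_force: 58.7
```

>>> play_rows(moves=[{"delta_pos": [0.015, 0.05, -0.02], "roll": 0}, {"delta_pos": [0.027, 0.094, -0.05], "roll": 0}, {"delta_pos": [0.027, 0.094, -0.08], "roll": 0}, {"delta_pos": [0.027, 0.094, -0.08], "roll": 0}, {"delta_pos": [0.027, 0.094, -0.08], "roll": 0}])

```text
clock: 4.97
position: [0.5997, 0.1273, 0.1103]
ee_rot: [-2.151, 2.288, -0.002]
force: [-0.6, -0.2, -1.2]
gripper_width: 0.0131
grasp_force: 58.6
```

Run:
```python
from h import *
from scipy.spatial.transform import Rotation as R
s=sense();v=R.from_rotvec(s["ee_rot"]).as_matrix()[:,1];print(s["position"],np.degrees(np.arctan2(-v[1],-v[0])),s["gripper_width"],s["grasp_force"],s["force"])
f=np.hstack([cv2.resize(grab_frame(n)[y:y+120,x:x+80],(400,600),interpolation=cv2.INTER_CUBIC) for n,x,y in(("top",230,130),("side",255,170))])
cv2.imwrite("pics/c4.png",f[:,:,::-1])
```

```text
[0.59969078 0.12732623 0.11030493] -3.5130549770298374 0.013109077095712728 58.61225187778473 [-0.64596112 -0.19964987 -1.21820883]
```

View pics/c4.png

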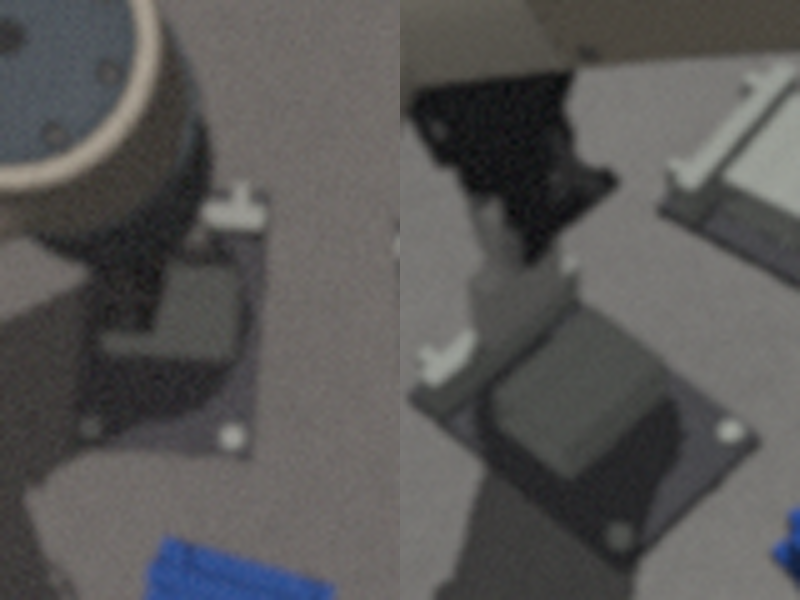

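The side view shows the spacer held between tube and fence, square to them. I'll lower it in stages and watch the force.

>>> play_rows(moves=[{"delta_pos": [0, 0, -0.012], "roll": 0}, {"delta_pos": [0, 0, -0.024], "roll": 0}, {"delta_pos": [0, 0, -0.032], "roll": 0}, {"delta_pos": [0, 0, -0.038], "roll": 0}, {"delta_pos": [0, 0, -0.038], "roll": 0}])

```text
clock: 5.7
position: [0.5988, 0.1276, 0.0701]
ee_rot: [2.152, -2.287, -0.001]
force: [-0.5, -0.4, -1.1]
gripper_width: 0.0132
grasp_force: 58.8
```

Run:
```python
from h import *
s=sense();print(s["position"],s["force"],s["wrist_torque"])
f=cv2.resize(gray("side")[205:290,245:345]*1.6,(800,680),interpolation=cv2.INTER_CUBIC)[:600].clip(0,255)
cv2.imwrite("pics/c5.png",f[:,:,::-1].astype(np.uint8))
```

```text
[0.59876064 0.12763085 0.07007911] [-0.4826036  -0.39128121 -1.09688574] [ 0.09257812  0.00248755 -0.0219516 ]
```

View pics/c5.png

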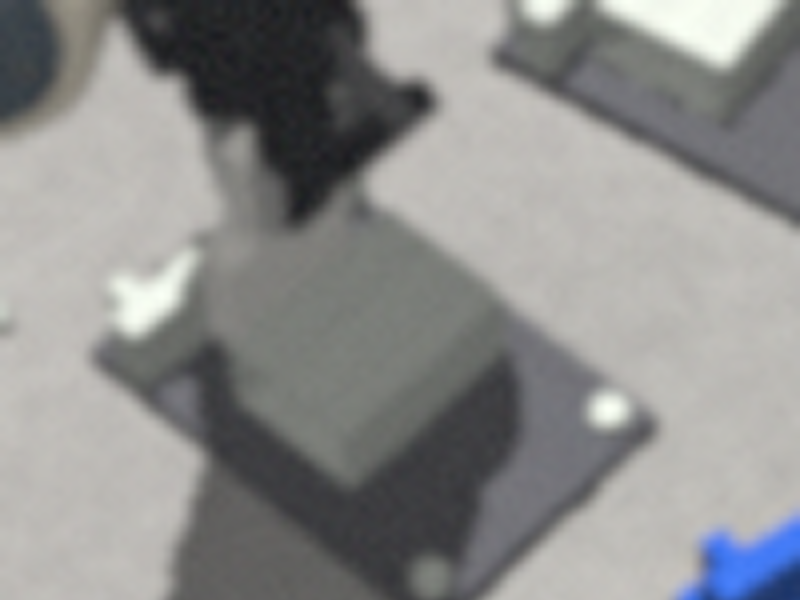

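The spacer has gone into the gap without touching either side. I'll carry on down to the base plate.

>>> play_rows(moves=[{"delta_pos": [0, 0, -0.004], "roll": 0}, {"delta_pos": [0, 0, -0.008], "roll": 0}, {"delta_pos": [0, 0, -0.011], "roll": 0}, {"delta_pos": [0, 0, -0.011], "roll": 0}])

```text
clock: 6.4
position: [0.5988, 0.1276, 0.0593]
ee_rot: [2.152, -2.288, -0.0]
force: [-0.3, 0.4, -1.1]
gripper_width: 0.0134
grasp_force: 58.8
```

>>> play_rows(moves=[{"delta_pos": [0, 0, -0.001], "roll": 0}, {"delta_pos": [0, 0, -0.001], "roll": 0}, {"delta_pos": [0, 0, -0.001], "roll": 0}])

```text
clock: 6.78
position: [0.5991, 0.1278, 0.0588]
ee_rot: [-2.153, 2.288, -0.0]
force: [0.6, -0.2, -1.1]
gripper_width: 0.0132
grasp_force: 58.8
```

>>> play_rows(moves=[{"delta_pos": [0, 0, -0.001], "roll": 0}, {"delta_pos": [0, 0, -0.001], "roll": 0}, {"delta_pos": [0, 0, -0.001], "roll": 0}])

```text
clock: 7.15
position: [0.5993, 0.1278, 0.0583]
ee_rot: [-2.153, 2.287, -0.001]
force: [-1.1, 0.1, 3.2]
gripper_width: 0.0135
grasp_force: 59.5
```

>>> play_rows(moves=[{"delta_pos": [0, 0, -0.001], "roll": 0}, {"delta_pos": [0, 0, -0.001], "roll": 0}, {"delta_pos": [0, 0, -0.001], "roll": 0}])

```text
clock: 7.52
position: [0.5993, 0.1278, 0.0583]
ee_rot: [-2.152, 2.287, -0.001]
force: [-3.9, -0.8, 9.6]
gripper_width: 0.0133
grasp_force: 60.5
```

It is seated on the base. I'll ease the load and release.

>>> play_rows(moves=[{"delta_pos": [0, 0, 0.0015], "roll": 0}, {"delta_pos": [0, 0, 0.0015], "roll": 0}])

```text
clock: 7.78
position: [0.5991, 0.1278, 0.0583]
ee_rot: [-2.153, 2.288, -0.0]
force: [-1.4, 1.1, 2.7]
gripper_width: 0.0132
grasp_force: 59.5
```

>>> play_rows(moves=[{"delta_pos": [0, 0, 0], "roll": 0}, {"delta_pos": [0, 0, 0], "roll": 0}, {"delta_pos": [0, 0, 0], "roll": 0}, {"delta_pos": [0, 0, 0], "roll": 0}, {"delta_pos": [0, 0, 0], "roll": 0}], grip=0.5)

```text
clock: 8.4
position: [0.5991, 0.1278, 0.0582]
ee_rot: [2.153, -2.288, -0.0]
force: [0.2, -0.2, -1.4]
gripper_width: 0.0426
grasp_force: 0.0
```

>>> play_rows(moves=[{"delta_pos": [0, 0, 0.02], "roll": 0}, {"delta_pos": [0, 0, 0.06], "roll": 0}, {"delta_pos": [0, 0, 0.1], "roll": 0}, {"delta_pos": [-0.06, 0.003, 0.1], "roll": 10}, {"delta_pos": [-0.11, 0.006, 0.1], "roll": 20}])

```text
clock: 9.02
position: [0.4878, 0.1339, 0.1585]
ee_rot: [-2.521, 1.873, -0.0]
force: [0.2, 1.7, -0.4]
gripper_width: 0.0424
grasp_force: 0.0
```

>>> play_rows(moves=[{"delta_pos": [-0.03, 0.002, 0], "roll": 10}, {"delta_pos": [-0.06, 0.003, 0], "roll": 20}, {"delta_pos": [-0.06, 0.003, 0], "roll": 30}, {"delta_pos": [-0.06, 0.003, 0], "roll": 40}, {"delta_pos": [-0.06, 0.003, 0], "roll": 50}])

```text
clock: 9.65
position: [0.429, 0.1368, 0.1585]
ee_rot: [-3.077, 0.63, -0.001]
force: [0.1, -0.5, 1.1]
gripper_width: 0.0428
grasp_force: 0.0
```

Run:
```python
from h import *
from scipy.spatial.transform import Rotation as R
s=sense();v=R.from_rotvec(s["ee_rot"]).as_matrix()[:,1];print(s["position"],np.degrees(np.arctan2(v[1],v[0])),s["gripper_width"])
f=np.hstack([cv2.resize(gray(n)[y:y+120,x:x+80],(400,600),interpolation=cv2.INTER_CUBIC) for n,x,y in(("top",230,130),("side",255,170))])
cv2.imwrite("pics/c6.png",(f[:,:,::-1]*1.3).clip(0,255).astype(np.uint8))
```

```text
[0.4289533  0.13681511 0.15845351] -113.15065686294844 0.04281642858797635
```

View pics/c6.png

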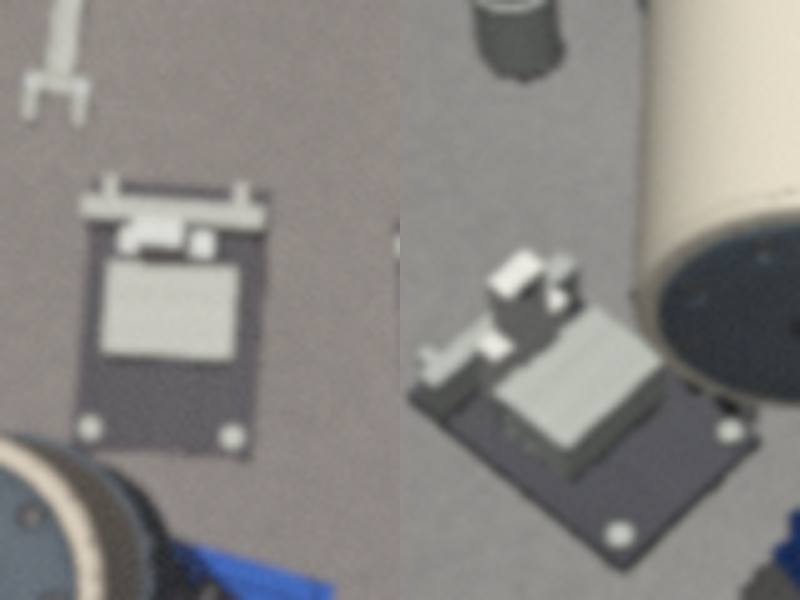

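The spacer stands freely in the gap, square and within about 2 mm of centre, and the tube has not moved. Next I'll turn the fingers crosswise and come down behind the tube.

>>> play_rows(moves=[{"delta_pos": [0.04, -0.003, 0], "roll": 10}, {"delta_pos": [0.081, -0.006, 0], "roll": 19.4}, {"delta_pos": [0.081, -0.006, -0.04], "roll": 19.4}, {"delta_pos": [0.081, -0.006, -0.08], "roll": 19.4}, {"delta_pos": [0.081, -0.006, -0.11], "roll": 19.4}], grip=0.35)

```text
clock: 10.68
position: [0.5095, 0.1304, 0.0464]
ee_rot: [3.139, -0.115, -0.002]
force: [0.1, 0.2, -0.1]
gripper_width: 0.0298
grasp_force: 0.0
```

>>> play_rows(moves=[{"delta_pos": [0, 0, -0.01], "roll": 0}, {"delta_pos": [0, 0, -0.02], "roll": 0}, {"delta_pos": [0, 0, -0.031], "roll": 0}, {"delta_pos": [0, 0, -0.031], "roll": 0}, {"delta_pos": [0, 0, -0.031], "roll": 0}])

```text
clock: 11.3
position: [0.5105, 0.131, 0.0178]
ee_rot: [-3.139, 0.112, -0.001]
force: [-0.7, 0.0, 0.4]
gripper_width: 0.0297
grasp_force: 0.0
```

Run:
```python
from h import *
from scipy.spatial.transform import Rotation as R
s=sense();v=R.from_rotvec(s["ee_rot"]).as_matrix()[:,1];print(s["position"],np.degrees(np.arctan2(v[1],v[0])),s["gripper_width"],s["force"])
```

```text
[0.51046307 0.13095537 0.01776376] -94.08324568577123 0.02971909152851201 [-0.7446174   0.047942    0.43777177]
```

>>> play_rows(moves=[{"delta_pos": [0.004, -0.0003, 0], "roll": 0.3}, {"delta_pos": [0.008, -0.0005, 0], "roll": 0.3}, {"delta_pos": [0.012, -0.0008, 0], "roll": 0.3}, {"delta_pos": [0.015, -0.001, 0], "roll": 0.3}, {"delta_pos": [0.018, -0.0012, 0], "roll": 0.3}])

```text
clock: 11.92
position: [0.5279, 0.1295, 0.0171]
ee_rot: [3.14, -0.104, -0.001]
force: [-4.1, 1.0, 3.5]
gripper_width: 0.0299
grasp_force: 2.0
```

>>> play_rows(moves=[{"delta_pos": [0.001, -0.0001, 0], "roll": 0}, {"delta_pos": [0.002, -0.0001, 0], "roll": 0}, {"delta_pos": [0.003, -0.0002, 0], "roll": 0}])

```text
clock: 12.3
position: [0.5307, 0.1292, 0.017]
ee_rot: [3.14, -0.104, -0.001]
force: [-1.9, 1.4, 1.0]
gripper_width: 0.0298
grasp_force: 1.3
```

>>> play_rows(moves=[{"delta_pos": [0.001, -0.0001, 0], "roll": 0}, {"delta_pos": [0.002, -0.0001, 0], "roll": 0}, {"delta_pos": [0.003, -0.0002, 0], "roll": 0}])

```text
clock: 12.68
position: [0.5339, 0.129, 0.017]
ee_rot: [3.14, -0.104, -0.001]
force: [-3.6, 0.1, 1.1]
gripper_width: 0.03
grasp_force: 1.9
```

>>> play_rows(moves=[{"delta_pos": [0.001, -0.0001, 0], "roll": 0}, {"delta_pos": [0.002, -0.0001, 0], "roll": 0}, {"delta_pos": [0.002, -0.0001, 0], "roll": 0}])

```text
clock: 13.05
position: [0.5363, 0.129, 0.0171]
ee_rot: [3.14, -0.104, 0.0]
force: [-1.0, -0.2, -1.3]
gripper_width: 0.0302
grasp_force: 0.9
```

>>> play_rows(moves=[{"delta_pos": [0.001, -0.0001, 0], "roll": 0}, {"delta_pos": [0.0015, -0.0001, 0], "roll": 0}, {"delta_pos": [0.0015, -0.0001, 0], "roll": 0}])

```text
clock: 13.42
position: [0.5366, 0.129, 0.017]
ee_rot: [3.14, -0.104, -0.003]
force: [-6.0, 1.7, 1.4]
gripper_width: 0.0301
grasp_force: 3.1
```

>>> play_rows(moves=[{"delta_pos": [0.001, -0.0001, 0], "roll": 0}, {"delta_pos": [0.0015, -0.0001, 0], "roll": 0}, {"delta_pos": [0.0015, -0.0001, 0], "roll": 0}])

```text
clock: 13.8
position: [0.5366, 0.1289, 0.0171]
ee_rot: [3.14, -0.105, -0.007]
force: [-12.5, 2.3, 6.3]
gripper_width: 0.0295
grasp_force: 6.0
```

>>> play_rows(moves=[{"delta_pos": [0.001, 0, 0], "roll": 0}, {"delta_pos": [0.002, 0, 0], "roll": 0}, {"delta_pos": [0.002, 0, 0], "roll": 0}])

```text
clock: 14.18
position: [0.5366, 0.1289, 0.0171]
ee_rot: [3.139, -0.105, -0.012]
force: [-19.1, 3.7, 13.8]
gripper_width: 0.03
grasp_force: 9.7
```

Run:
```python
from h import *
s=sense();print(s["position"],s["force"],s["wrist_torque"])
f=np.hstack([cv2.resize(gray(n)[y:y+120,x:x+80],(400,600),interpolation=cv2.INTER_CUBIC) for n,x,y in(("top",230,130),("side",255,170))])
cv2.imwrite("pics/c7.png",(f[:,:,::-1]*1.5).clip(0,255).astype(np.uint8))
```

```text
[0.53661792 0.12894104 0.01706187] [-19.1179475    3.65105178  13.77274307] [1.5796731  6.48354244 0.08939537]
```

View pics/c7.png

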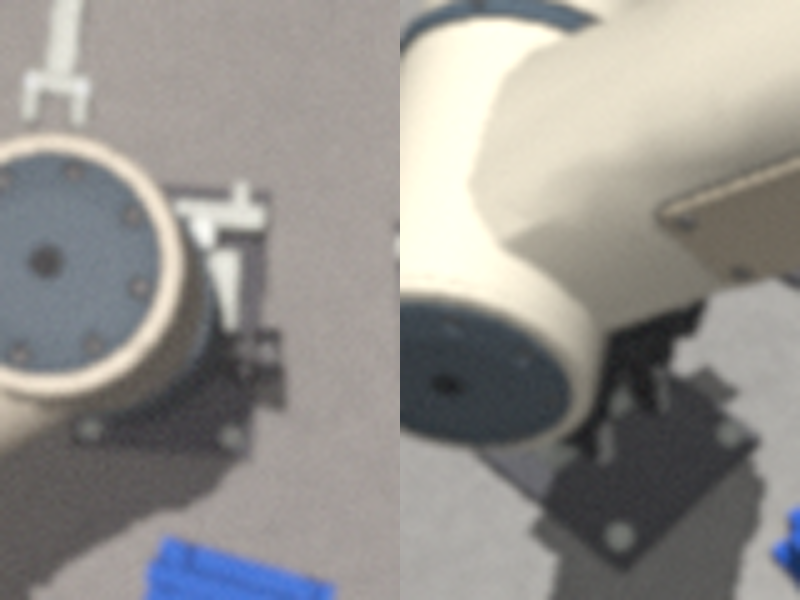

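The top view shows fence, spacer and tube edges adjoining, and the roughly 9 mm of travel matches a gap of about 23 mm less the 14 mm spacer. I'll ease the downward load and firm up the push slightly.

>>> play_rows(moves=[{"delta_pos": [0.0005, 0, 0.001], "roll": 0}, {"delta_pos": [0.001, 0, 0.0015], "roll": 0}, {"delta_pos": [0.001, 0, 0.0015], "roll": 0}, {"delta_pos": [0.001, 0, 0.0015], "roll": 0}])

```text
clock: 15.08
position: [0.5366, 0.1289, 0.0171]
ee_rot: [3.139, -0.106, -0.016]
force: [-18.5, 5.7, 5.2]
gripper_width: 0.0298
grasp_force: 9.1
```

>>> play_rows(moves=[{"delta_pos": [0.0005, 0.0, 0], "roll": 0}, {"delta_pos": [0.001, 0.0, 0], "roll": 0}, {"delta_pos": [0.001, 0.0, 0], "roll": 0}, {"delta_pos": [0.001, 0.0, 0], "roll": 0}])

```text
clock: 15.58
position: [0.5366, 0.1289, 0.0172]
ee_rot: [3.139, -0.106, -0.019]
force: [-21.1, 5.8, 8.0]
gripper_width: 0.0297
grasp_force: 10.9
```

Run:
```python
from station import *
s=sense();print(s["clock"],s["position"],s["force"]);
if 12<-s["force"][0]<32: print(close_job())
```

```text
15.575 [0.53658599 0.12887571 0.01715266] [-21.13268063   5.79958299   8.04186622]
the job is handed in; nothing more can be done
None
```

The job is handed in at 15.6 s: the small white spacer stands in the middle stop's gap (the wide one), square and within about 2 mm of centre, and the gripper holds the tube pressed against spacer and fence at about 21 N; flushness is judged from a partly blocked last picture plus the tube stopping dead after about 9 mm.

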